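# Clamp an offcut in the drilling jig with its cam lever

### The arm

A 6-joint arm with a two-finger parallel gripper is mounted at the origin on a cart in front of the work surface, level with it; the furniture and walls round the work are solid. World frame = base frame: x ahead of the robot, y to its left, z up, the work surface at z = 0. Lengths are in m, angles in degrees, forces in N, time in s.
With the tool pointing down it reaches from about 0.3 to 0.95 m from the base axis. Payload 3.1 kg.
Tool frame: the origin (TCP) lies between the finger pads; the fingertips stand 14 mm ahead of it and the grasp point (between the pads) lies 5 mm behind it; z points along the fingers, y is the direction in which the jaws open and shut (so a half turn about z gives the same grasp; the last joint's range is limited). The gripper opens to 85 mm and grips with 20 to 120 N. Pads are 22 mm wide; open, the fingers measure 114 mm over their backs; the gripper's body (76 mm by 85 mm) begins 54 mm behind the grasp point. The pads swing forward as they close: fully open they stand 13 mm farther back than shut.
Start: joints at [-76.988, 17.653, 93.61, -0, 68.738, -3.994], TCP at [0.183, -0.598, 0.245] pointing down, gripper open.
Joint ranges: [-175.34, 175.34], [-45.06, 112.39], [2.9, 150.54], [-68.45, 248.45], [3.09, 151.38], [-168.51, 168.51]. Speed limits (degrees/s): [159.86, 159.86, 180, 180, 180, 180].

### API

Orientations are given as [roll, pitch, yaw] about the fixed x, y, z axes, in that order (R = Rz(yaw) Ry(pitch) Rx(roll)).
In Python, from rig import robot, eyes gives the robot as it stands.
- The arm moves only by the tool servo_tool, never from a script. Its argument "commands" is a list that holds one entry, the list of rows, each a list of 5 numbers: the closure in counts, from 0 (fully open) to 255 (shut), then the shift along the tool's x, y, z in mm, then the turn about the tool's z in rad. A call has exactly 5 rows; each row is the pose to reach, as a shift and turn from the pose commanded when the call began, along the tool's axes at that moment; what a row does not reach only later rows make up. A row lasts 1/12 s, in which the tool goes at most 41.7 mm and 7.16 degrees, less where a joint would pass 70% of its speed; a pose out of reach is approached as far as the arm can. A call with a gripper value outside its range is refused whole. The fingers move at their own pace and stop on an object; "squeeze" is the grip in N (left out, the last holds). Time passes only in rows, so rows that repeat a pose let the fingers close, or fill a call up. It gives the time, the measured TCP pose, the force and the opening at its end, in the units of the state.
- robot.sense(): the state, without advancing time (a new reading comes with each control period).
- eyes.camera(name): name is "scene" or "top" or "wrist"; returns (picture, depth): 400x640x3 uint8, red, green, blue; 400x640 float32, m along the optical axis (not along the pixel's ray), 0 where there is no reading.
- eyes.get_calibration(name): a dict with "fov_y" (degrees; the focal length in pixels is half the picture's height over the tangent of half this angle, whatever the lens; pixels are square), "cx", "cy" (the principal point, pixels), "xyz" and "rotation" of the camera in the world; the wrist camera has in their place "T_tool_cam" (4x4, takes a point from camera to tool coordinates, whose origin is the TCP and whose axes are the flange's). Camera axes: x right, y down, z forward; pixel columns grow to the right and rows downward; lengths in m; the calibration is good to about 2 mm. The wrist camera is an equidistant fisheye: a pixel r from the principal point sees the ray r / f radians off the axis. A picture is of the moment at which its call begins: read the wrist's pose just before it. get_calibration takes no time and is no camera call.
- robot.hand_in(): hands the job in, once; it reports no verdict.
The state is a dict: "time": time; "qpos": joint angles; "dq": joint speeds; "effort": joint torques, N m; "tool_pos": TCP position; "eef_rot": TCP orientation; "force": force on the tool from outside, world axes, zero at the start; "ft_torque": the same for the moment, N m; "opening": opening from 0.0 (shut) to 1.0 (fully open).
Only numpy, scipy, OpenCV 4.12 (cv2) and the standard library are available. Lean on these libraries where they do the work, as an engineer would, in place of code of your own. Each camera call takes 0.05 s, during which the arm holds its last target. There are 200 camera calls.

### The job

Get the long pine offcut ready for drilling in the jig: with a fingertip slide it along the baseboard, under the drill-bush plate, until it is fully home against both the fence and the end stop. Then push the red-gripped cam lever round with one finger, without pinching it, anticlockwise seen from above, until the cam has the offcut clamped tight, and let go. Do not pick the offcut up, and leave the other tools on the bench where they lie.

Things in the scene. Friction and masses are not known exactly. Their poses are not given: they have to be found in the camera images.
- jig_corner (a point): Inner corner of the drilling jig, fixed to the bench (board 150 x 300 x 12 mm), on the board top: +x points square into the fence (along y, 33 mm high), +y into the end stop (26 mm high). A steel bush plate bridges the corner from 9 to 41 mm before the stop, 33 mm above the board, reaching 44 mm out from the fence. Mesh screens 0.25 m tall left of and behind the jig, a vice 0.13 m tall before it.
- workpiece_centre (a point): Centre of the loose pine offcut, 46 x 120 x 30 mm (x, y, z), about 0.16 kg, lying flat on the jig board and pointing roughly along the fence, short of the stop and off the fence. Long axis is its y. Fully home in the corner its centre reads -23, -60, +15 mm (x, y, z) from jig_corner in the jig_corner axes.
- workpiece: The same offcut; origin at the centre of its underside, y along its 120 mm length, z up.
- cam_pivot (a point): Vertical pivot axis of the cam lever, fixed to the jig 75 mm in front (-x) of the fence and 60 mm before (-y) the end stop, given at the height of the lever bar's middle (40 mm above the bench).
- lever_grip (a point): Point in the lever's red grip, 95 mm from the pivot, 40 mm above the bench. Grip 19 mm thick, 16 mm high, from 74 to 112 mm out; inward of it a flat steel bar 16 mm wide, 8 mm thick. Nothing is below them down to the jig board (12 mm above the bench).
- cam_lever (a joint): Lever angle, rad. 0 = fully open, the lever points to jig -x (towards the robot); grows anticlockwise seen from above; 1.57 = it points to jig -y, parallel to the fence. It stays where it is left; turning it free takes about 2 N at the grip. With the offcut home the cam meets it near 1.39 and the lever goes stiff; a push of about 6 to 9 N at the grip clamps tight, near 1.41 to 1.45. End stop of the hinge 2.1.
- cam_centre (a point): Middle of the dark wooden eccentric disc under the lever, 48 mm diameter, 20 mm thick, 16 to 36 mm above the bench; it lies 8 mm off the pivot axis and turns with the lever. Its rim presses the offcut's front face as the lever is swung.
- pencil: Red carpenter's pencil, 174 x 9 x 8 mm, loose on the bench, to be left alone; origin at the centre of its underside.
- try_square: Try square, dark stock and steel blade, 161 x 110 x 17 mm, loose on the bench, to be left alone; origin at the centre of its underside.
- offcut_2: Short beech offcut, 60 x 85 x 24 mm, loose on the bench, to be left alone; origin at the centre of its underside.
- g_clamp: Dark green G clamp on its side, 129 x 201 x 22 mm, loose on the bench, to be left alone; origin at the centre of its underside.
- bolt_m12: Steel hexagon bolt, 68 mm long, loose on the bench, to be left alone; origin at the centre of its underside.
- tape_measure: Yellow tape measure, 67 x 77 x 31 mm, loose on the bench, to be left alone; origin at the centre of its underside.
- pliers: Combination pliers with red handles, 64 x 160 x 12 mm, loose on the bench, to be left alone; origin at the centre of its underside.
Not all that is in view belongs to the job. Leave any green look-alike of the workpiece alone.

How it is judged:
By the outcome, as a careful person would: the job done as asked, in the order asked, and still so for the second after the job is handed in, with the robot touching nothing.
It also fails if it takes over 56 s, if anything falls off the work surface, if the arm or the gripper's body presses on something with over 40 N, if the wrist force passes 120 N, or if a joint passes its speed limit or range.

## Working session

There is one attempt and no reset: what is moved stays moved. The work goes in short steps, Python scripts to look and compute and a tool call to move; the robot and the scene stay as the last step left them, time stands still between calls to the robot, and variables do not carry over. Pictures are saved under pics/ and viewed, about 8 in all and at most 12, crops included, and the job is handed in when it is done.

Besides the shell and the picture viewer there is one more tool, called after "Emit:" as name([rows], argument=value, ...), one row to a line, values as JSON. servo_tool: Moves the arm, as the interface text tells. Its arguments: {"type":"object","properties":{"commands":{"type":"array"},"squeeze":{"type":"number"}},"required":["commands"]}

```bash
mkdir -p pics
cat > h.py <<'E'
import numpy as np, cv2
from rig import robot, eyes
def grab(n):
    p,d=eyes.camera(n); np.savez(f'{n}.npz',p=p,d=d); return p,d
def cal(n):
    c=eyes.get_calibration(n); f=200/np.tan(np.radians(c['fov_y'])/2); return c,f
def ray(n,u,v):
    c,f=cal(n); R=np.array(c['rotation']).reshape(3,3)
    return np.array(c['xyz']),R@np.array([(u-c['cx'])/f,(v-c['cy'])/f,1.])
def onplane(n,u,v,z):
    o,d=ray(n,u,v); return o+d*(z-o[2])/d[2]
def cloud(n,d):
    c,f=cal(n); R=np.array(c['rotation']).reshape(3,3); v,u=np.mgrid[:400,:640]
    P=np.stack([(u-c['cx'])/f*d,(v-c['cy'])/f*d,d],-1); return P@R.T+np.array(c['xyz'])
E
python3 - <<'E'
from h import *
print(robot.sense())
for n in('top','scene'):
    p,d=grab(n); cv2.imwrite(f'pics/{n}0.png',p[...,::-1]); print(eyes.get_calibration(n))
print(eyes.get_calibration('wrist'))
E
```

```text
{'time': 0.0, 'qpos': array([-7.69880511e+01,  1.77050127e+01,  9.36916887e+01, -5.82316121e-05,
        6.87369848e+01, -3.99102125e+00]), 'dq': array([ 0.04147368,  0.09450288,  0.00656673, -0.01428187, -0.01123669,
       -0.02980143]), 'effort': array([-3.70049593e-04, -4.15248907e+01, -2.76664156e+01, -1.71956544e-04,
        1.01621897e-02, -2.37465887e-07]), 'tool_pos': array([ 0.18258071, -0.59689253,  0.24402349]), 'eef_rot': array([-1.79866634e+02, -9.25048705e-03,  1.70029805e+01]), 'force': array([-0.57825465,  1.00930657,  0.2797255 ]), 'ft_torque': array([-0.03470972,  0.07694932, -0.0420986 ]), 'opening': 1.0005795519790075}
{'fov_y': 48.7461737713772, 'cx': 325.5739906883693, 'cy': 202.91112674626365, 'xyz': array([ 0.23966719, -0.09800172,  1.68505834]), 'rotation': array([-1.68320117e+02, -8.05279767e-02, -8.79509814e+01])}
{'fov_y': 43.7170534774661, 'cx': 326.50955678653486, 'cy': 202.54665441257922, 'xyz': array([-0.54606543, -0.99455863,  0.69541258]), 'rotation': array([-113.77341743,   -0.92750268,  -50.70365652])}
{'fov_y': 65.70646984690485, 'cx': 324.10497278096267, 'cy': 198.7959058588047, 'T_tool_cam': array([[-1.02010361e-03, -9.50355619e-01, -3.11164196e-01,
         7.85421679e-02],
       [ 9.99999158e-01, -1.21905669e-03,  4.44892547e-04,
         9.09542088e-04],
       [-8.02132928e-04, -3.11163480e-01,  9.50356062e-01,
        -1.28672650e-01],
       [ 0.00000000e+00,  0.00000000e+00,  0.00000000e+00,
         1.00000000e+00]])}
```

View pics/top0.png

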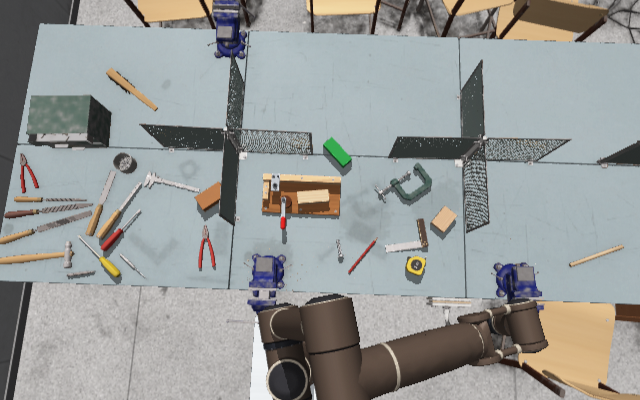

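View pics/scene0.png

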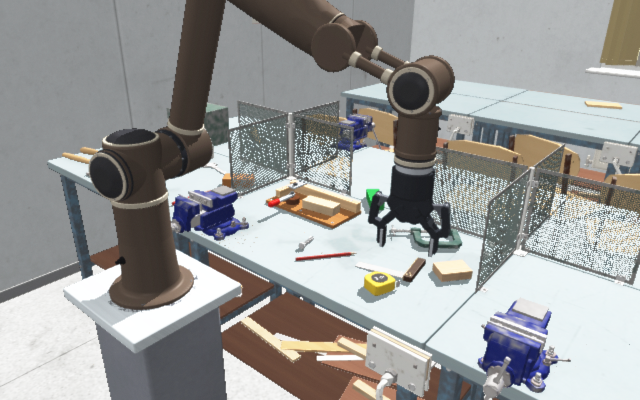

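Top view: the jig is at about (300,195), with its end stop and bush plate on the left (275,183). The pine offcut is at (313,197) and the red lever grip at (283,222). Look-alikes are the green block (337,152), the beech offcut (444,219) and a brown block (209,197). The pale block lying on the jig board is the one that fits the description, so I'll check it in a close crop.

```bash
sed -i "s/^from rig/from scipy.spatial.transform import Rotation as Ro\nfrom rig/; s/np.array(c\['rotation'\]).reshape(3,3)/Ro.from_euler('xyz',c['rotation'],degrees=True).as_matrix()/" h.py
python3 - <<'E'
from h import *
t=np.load('top.npz'); p,d=t['p'],t['d']
P=cloud('top',d)
cv2.imwrite('pics/crop0.png',cv2.resize(p[160:250,250:360,::-1],None,fx=7,fy=6.6,interpolation=cv2.INTER_CUBIC))
print('table z',np.median(P[230:260,300:330,2]))
for n,u,v in [('wp',313,197),('board',325,212),('fence',300,180),('grip',283,223),('plate',275,183)]: print(n,P[v,u].round(4))
hsv=cv2.cvtColor(p,cv2.COLOR_RGB2HSV)
m=np.zeros((400,640),np.uint8);m[205:240,270:300]=1
r=((hsv[...,0]<6)|(hsv[...,0]>174))&(hsv[...,1]>170)&(hsv[...,2]>90)&(m>0)
v,u=np.nonzero(r);print('grip px',u.mean(),v.mean(),len(u),onplane('top',u.mean(),v.mean(),.046))
# z map
Z=(P[165:225:3,258:346:4,2]*1000).round().astype(int)
print(Z)
E
```

```text
table z -0.0007414063826901574
wp [ 0.5987 -0.0397  0.0499]
board [ 0.5502 -0.087   0.0087]
fence [0.6644 0.013  0.046 ]
grip [0.495  0.0685 0.0497]
plate [0.6475 0.1072 0.0525]
grip px 282.6595744680851 222.3404255319149 47 [0.49806878 0.07025853 0.046     ]
[[   1   -2   -6    6    2   -1   -2   -3   -1   -5   -6    1   -2    3
     2    5   -1    6   -7    0    8   18]
 [  -6   -6   -3   -5    0   -1   -4    0   -5   -3    0    2   -3    1
    -1    0    3   -1    5    1   -3   -6]
 [  -2   -1    5   -6   -2    0   -4   -3    1    2   -2    1   -5  -10
     2    8    4   -4   -6   -2    1    1]
 [  -5   -4   48   50   49   46   49   43   46    3    2    8   -1    0
     0   -1   -6    0   -2    1   -3    1]
 [   4   -3   41   44   45   42   43   45   48   47   50   49   50   46
    41   46   43   52 1685   49   42   -3]
 [  -2   -1   37   32   46   53   32   46   46   41   44   51   45   45
    44   48   48   42   47   43   38   -6]
 [   0    1   49   11   61   53   15    7    6   10   12   18   13   14
     9   10   22   25   28   29   31    5]
 [   0    5   30    5   58   48    
[... 760 characters left out ...]
 13   -9]
 [  -7   13   10   17   10    6   48   27    9   13   16   14   10   13
     9   10   11   14   17   19   18   -6]
 [  -4   12   11   20    5   10   41   15   10    9   12   11   18   12
     7    6   13    6    8    7   13    6]
 [   2    2   -6    7   -2   -2   40    3   -5    0    4    0   -4   12
    12    9    9    6   12   17    3   -2]
 [   5   10   -1    1   -2   -5   41    1   -8   -4    0    5    0   -2
     8    0   -4   -8   -5    2   -2    1]
 [   4   -3    5   -5    3    1   50    2   -4   -6    0   -2    5   -7
    -6   -2    4   -1    1   -9   -8    0]
 [  -2    0    5   -6   -2   -1   45   -4   -5   -3    1   -6   -2   -4
     0    3    3   -7   -8   -6   -5    8]]
```

View pics/crop0.png

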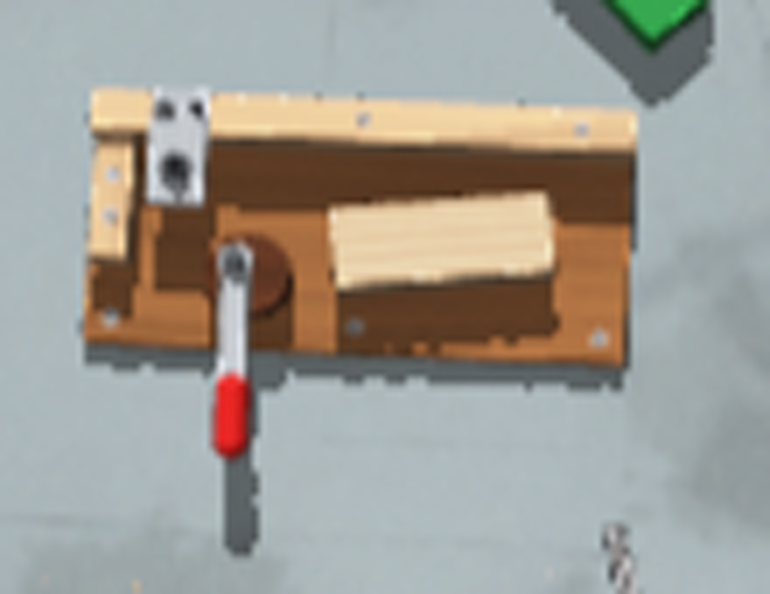

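The crop confirms the pine offcut on the board: top corners at crop (329,208), (547,193), (553,270), (340,290). It sits off the fence, short of the stop and skewed by about 5°. The lever is at about 0 rad. I'll turn these into positions.

Run:
```python
from h import *
def w(cx,cy,z): return onplane('top',250+(cx+.5)/7-.5,160+(cy+.5)/6.6-.5,z)
F=[w(212,141,.045),w(634,151,.045)]; B=[w(85,343,.012),w(627,365,.012)]
for a,b in(F,B): print(a,b,np.degrees(np.arctan2((a-b)[0],(a-b)[1])))
S=[w(133,142,.038),w(127,260,.038)]; print('stop',S)
W=[w(*c,.042) for c in[(329,208),(547,193),(553,270),(340,290)]]
print('W',np.round(W,4),np.mean(W,0))
print('edges',[np.linalg.norm(W[i]-W[i-1]).round(4) for i in range(4)])
print('piv',w(236,262,.044),'grip',w(231,415,.048))
a,b=F; y=(a-b)/np.linalg.norm(a-b); x=np.array([y[1],-y[0],0])
print('y',y,'x',x)
# corner: intersection fence line with stop line
s=np.mean(S,0); c=a+y*np.dot(s-a,y); c[2]=.012
print('corner',c)
for q in W+[np.mean(W,0),w(236,262,.044),w(231,415,.048)]: print(np.round([(q-c)@x*1e3,(q-c)@y*1e3],1))
e=W[0]-W[1]; print('wp ang in jig',np.degrees(np.arctan2(-(e@x),e@y)))
```

```text
[0.65819111 0.08999185 0.045     ] [ 0.66055082 -0.14109352  0.045     ] -0.5850527618809805
[0.54256536 0.15673501 0.012     ] [ 0.54027061 -0.14185537  0.012     ] 0.4403240867497849
stop [array([0.65780812, 0.13415877, 0.038     ]), array([0.58740964, 0.13307172, 0.038     ])]
W [[ 0.6213  0.0242  0.042 ]
 [ 0.6345 -0.0944  0.042 ]
 [ 0.589  -0.0992  0.042 ]
 [ 0.5731  0.0159  0.042 ]] [ 0.60448084 -0.03836506  0.042     ]
edges [np.float64(0.0489), np.float64(0.1194), np.float64(0.0457), np.float64(0.1162)]
piv [0.58710041 0.07300359 0.044     ] grip [0.49730888 0.07035966 0.048     ]
y [-1.02109195e-02  9.99947867e-01 -9.60826850e-16] x [0.99994787 0.01021092 0.        ]
corner [0.65774198 0.133974   0.012     ]
[ -37.6 -109.4]
[ -25.6 -228.1]
[ -71.1 -232.5]
[ -85.8 -117.2]
[ -55.  -171.8]
[-71.3 -60.2]
[-161.1  -62. ]
wp ang in jig 5.772894418568889
```

Run:
```python
from h import *
for n in('top','scene'):
    d=np.load(n+'.npz')['d']; P=cloud(n,d)[d>0]
    P=P[(d[d>0]<4)]
    for nm,b in dict(behind=(.68,1.0,-.2,.25,.07,.26),left=(.35,.8,.145,.3,.07,.26),vice=(.2,.48,-.05,.25,.06,.15)).items():
        k=(P[:,0]>b[0])&(P[:,0]<b[1])&(P[:,1]>b[2])&(P[:,1]<b[3])&(P[:,2]>b[4])&(P[:,2]<b[5])
        Q=P[k]; print(n,nm,len(Q), np.percentile(Q,[1,10,50,90,99],axis=0).round(3).tolist() if len(Q) else '')
```

```text
top behind 951 [[0.779, -0.029, 0.074], [0.781, -0.007, 0.093], [0.783, 0.108, 0.18], [0.786, 0.224, 0.249], [0.788, 0.248, 0.257]]
top left 1532 [[0.483, 0.149, 0.074], [0.522, 0.191, 0.093], [0.706, 0.264, 0.175], [0.786, 0.266, 0.25], [0.79, 0.296, 0.257]]
top vice 1122 [[0.202, 0.074, 0.069], [0.213, 0.086, 0.084], [0.277, 0.119, 0.123], [0.344, 0.153, 0.132], [0.361, 0.167, 0.137]]
scene behind 1713 [[0.774, -0.033, 0.072], [0.778, -0.017, 0.095], [0.782, 0.089, 0.177], [0.787, 0.223, 0.244], [0.791, 0.247, 0.254]]
scene left 3058 [[0.483, 0.152, 0.072], [0.514, 0.204, 0.09], [0.678, 0.261, 0.17], [0.786, 0.266, 0.241], [0.792, 0.281, 0.253]]
scene vice 1380 [[0.201, 0.067, 0.061], [0.213, 0.075, 0.07], [0.264, 0.087, 0.112], [0.337, 0.137, 0.13], [0.359, 0.163, 0.133]]
```

Clearances: the screens are at x=0.78 and y=0.265 and the vice ends at x=0.36, so tool yaw 0 has room. The offcut centre is at about (0.604,-0.038), yaw about +6°. I'm travelling over with the gripper shut.

Emit:
servo_tool([
  [[255, 30, -26, 0, 0], [255, 60, -52, 0, 0], [255, 90, -78, 0, 0], [255, 120, -104, 0, 0], [255, 150, -130, 0, 0]],
], squeeze=40)

```text
time: 0.52
tool_pos: [0.2885, -0.4276, 0.2447]
eef_rot: [-179.9, 0.0, 17.0]
force: [0.6, 0.5, 0.5]
opening: 0.3
```

Emit:
servo_tool([
  [[255, 30, -26, 0, 0], [255, 60, -52, 0, 0], [255, 90, -78, 0, 0], [255, 120, -104, 0, 0], [255, 150, -130, 0, 0]],
])

```text
time: 0.93
tool_pos: [0.3939, -0.2593, 0.245]
eef_rot: [-180.0, 0.0, 17.0]
force: [1.0, -0.7, 0.1]
opening: 0.0
```

Emit:
servo_tool([
  [[255, 30, -26, 0, 0], [255, 60, -52, 0, 0], [255, 90, -78, 0, 0], [255, 120, -104, 0, 0], [255, 150, -130, 0, 0]],
])

```text
time: 1.35
tool_pos: [0.4994, -0.0911, 0.245]
eef_rot: [-180.0, 0.0, 17.0]
force: [0.3, -0.9, -0.3]
opening: 0.001
```

Emit:
servo_tool([
  [[255, 25, -22, 0, 0.1], [255, 50, -44, 0, 0.2], [255, 50, -44, 0, 0.297], [255, 50, -44, 0, 0.297], [255, 50, -44, 0, 0.297]],
])

```text
time: 1.77
tool_pos: [0.5334, -0.0361, 0.2446]
eef_rot: [180.0, 0.1, 0.2]
force: [0.4, -0.1, 0.1]
opening: 0.0
```

```bash
cat >> h.py <<'E'
def wplane(u,v,z,s):
    c,f=cal('wrist'); du,dv=u-c['cx'],v-c['cy']; r=np.hypot(du,dv); th=r/f
    d=np.array([du/r*np.sin(th),dv/r*np.sin(th),np.cos(th)]); T=np.array(c['T_tool_cam'])
    R=Ro.from_euler('xyz',s['eef_rot'],degrees=True).as_matrix()
    o=R@T[:3,3]+s['tool_pos']; d=R@T[:3,:3]@d; return o+d*(z-o[2])/d[2]
E
python3 - <<'E'
from h import *
s=robot.sense(); p,d=grab('wrist'); np.savez('ws.npz',eef_rot=s['eef_rot'],tool_pos=s['tool_pos'])
cv2.imwrite('pics/w0.png',p[...,::-1])
E
```

```text
(no output)
```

View pics/w0.png

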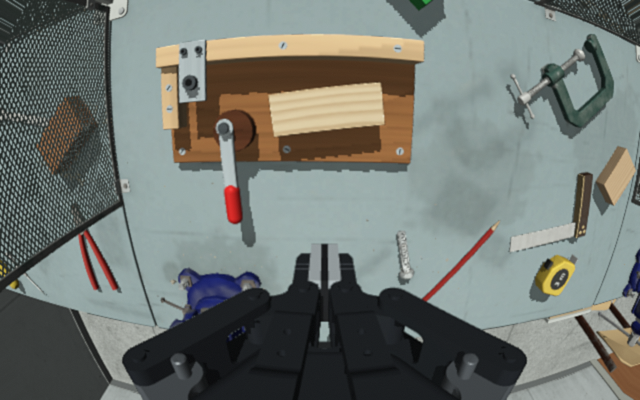

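The wrist view shows the offcut corners at (269,97), (380,83), (384,124) and (276,137), the pivot at (224,127) and the grip at (232,204). The shut fingertips are at (324,250).

Run:
```python
from h import *
s=np.load('ws.npz')
for n,z,L in [('wp',.042,[(269,97),(380,83),(384,124),(276,137)]),('piv',.044,[(224,127)]),('grip',.048,[(230,187),(235,221)]),('fence',.045,[(215,64),(283,61),(424,62)]),('stop',.038,[(177,72),(178,128)]),('fingertip',.231,[(324,250),(310,244),(340,244)])]:
    Q=np.array([wplane(u,v,z,s) for u,v in L]); print(n,Q.round(4).tolist(),Q.mean(0).round(4))
```

```text
wp [[0.6171, 0.021, 0.042], [0.6326, -0.0965, 0.042], [0.5883, -0.1019, 0.042], [0.5736, 0.0143, 0.042]] [ 0.6029 -0.0407  0.042 ]
piv [[0.5866, 0.072, 0.044]] [0.5866 0.072  0.044 ]
grip [[0.5193, 0.0683, 0.048], [0.4781, 0.0662, 0.048]] [0.4987 0.0673 0.048 ]
fence [[0.657, 0.0801, 0.045], [0.6552, 0.0054, 0.045], [0.6587, -0.1441, 0.045]] [ 0.657  -0.0196  0.045 ]
stop [[0.6539, 0.1302, 0.038], [0.5883, 0.1319, 0.038]] [0.6211 0.131  0.038 ]
fingertip [[0.5379, -0.0373, 0.231], [0.5414, -0.0302, 0.231], [0.5414, -0.0455, 0.231]] [ 0.5402 -0.0377  0.231 ]
```

The two cameras agree to about 3 mm: corner about (0.658,0.1325), offcut centre (0.603,-0.040). I'm descending in front of the offcut, then pushing it to the fence.

Emit:
servo_tool([
  [[255, 0, 0, 40, 0], [255, 0, 0, 80, 0], [255, 0, 0, 120, 0], [255, 0, 0, 160, 0], [255, 0, 0, 195, 0]],
])

```text
time: 2.23
tool_pos: [0.5325, -0.0377, 0.0482]
eef_rot: [-180.0, 0.1, -0.0]
force: [0.5, -0.5, -0.1]
opening: 0.002
```

Emit:
servo_tool([
  [[255, 5, 0, 8, 0], [255, 10, 0, 14, 0], [255, 15, 0, 14, 0], [255, 20, 0, 14, 0], [255, 25, 0, 14, 0]],
])

```text
time: 2.65
tool_pos: [0.5623, -0.037, 0.039]
eef_rot: [180.0, -0.3, -0.0]
force: [-0.8, -0.6, 0.3]
opening: 0.005
```

Emit:
servo_tool([
  [[255, 6, 0, 0, 0], [255, 12, 0, 0, 0], [255, 18, 0, 0, 0], [255, 23, 0, 0, 0], [255, 28, 0, 0, 0]],
])

```text
time: 3.07
tool_pos: [0.587, -0.0362, 0.0365]
eef_rot: [-180.0, 0.1, 0.0]
force: [-3.2, 0.5, 2.7]
opening: 0.001
```

Emit:
servo_tool([
  [[255, 3, 0, 0, 0], [255, 6, 0, 0, 0], [255, 8, 0, 0, 0], [255, 10, 0, 0, 0], [255, 12, 0, 0, 0]],
])

```text
time: 3.48
tool_pos: [0.5988, -0.0364, 0.0361]
eef_rot: [-180.0, 0.0, -0.0]
force: [-2.8, -0.6, 1.4]
opening: -0.001
```

Emit:
servo_tool([
  [[255, 1, 0, 0, 0], [255, 2, 0, 0, 0], [255, 3, 0, 0, 0], [255, 4, 0, 0, 0], [255, 4, 0, 0, 0]],
])

```text
time: 3.9
tool_pos: [0.6034, -0.0365, 0.0362]
eef_rot: [180.0, -0.0, -0.0]
force: [-0.7, -0.5, -0.2]
opening: -0.0
```

Emit:
servo_tool([
  [[255, 1, 0, 0, 0], [255, 2, 0, 0, 0], [255, 3, 0, 0, 0], [255, 3, 0, 0, 0], [255, 3, 0, 0, 0]],
])

```text
time: 4.32
tool_pos: [0.6043, -0.0362, 0.0362]
eef_rot: [-180.0, 0.2, -0.0]
force: [-5.1, 0.1, 4.3]
opening: 0.001
```

Run:
```python
from h import *
print(robot.sense()['force'])
p,d=grab('wrist'); q,d=grab('scene'); t,d=grab('top')
a=cv2.resize(t[165:225,255:350],(380,240),interpolation=cv2.INTER_CUBIC); b=cv2.resize(q[170:250,250:380],(390,240),interpolation=cv2.INTER_CUBIC)
cv2.imwrite('pics/c1.png',np.vstack([np.hstack([a,b]),cv2.resize(p[0:200,:][:, :],(770,240))])[...,::-1])
```

```text
[-5.07602986  0.08822226  4.31590109]
```

View pics/c1.png

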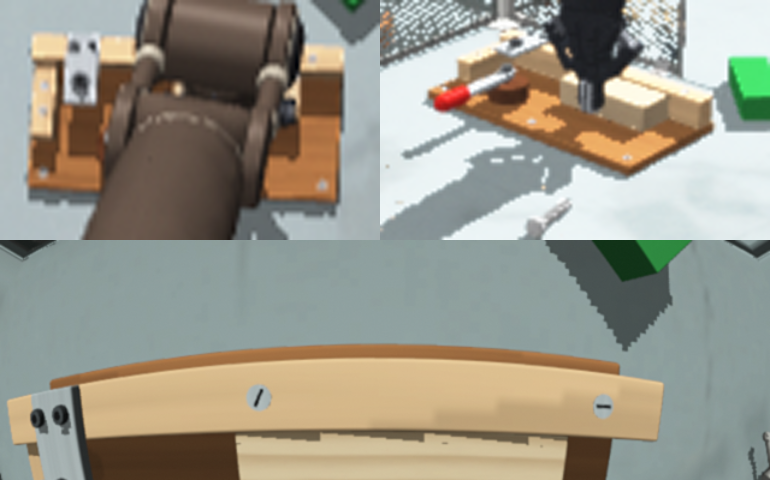

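The offcut is flush along the fence, with contact force 5 N. Next I go round to its rear end.

Emit:
servo_tool([
  [[255, -15, 0, 0, 0], [255, -25, 20, -15, 0], [255, -20, 50, -35, 0], [255, 0, 80, -35, 0], [255, 27, 100, -35, 0]],
])

```text
time: 4.88
tool_pos: [0.634, -0.1391, 0.0733]
eef_rot: [179.9, -0.2, -0.1]
force: [0.2, -0.3, -0.3]
opening: -0.001
```

Emit:
servo_tool([
  [[255, 1, 0, 10, 0], [255, 2, 0, 20, 0], [255, 2, 0, 32, 0], [255, 2, 0, 34, 0], [255, 2, 0, 34, 0]],
])

```text
time: 5.3
tool_pos: [0.632, -0.1348, 0.0344]
eef_rot: [-179.9, 0.3, 0.0]
force: [0.3, -1.6, 0.6]
opening: -0.001
```

Emit:
servo_tool([
  [[255, 0, -10, 0, 0], [255, 0, -20, 0, 0], [255, 0, -28, 0, 0], [255, 0, -36, 0, 0], [255, 0, -44, 0, 0]],
])

```text
time: 5.72
tool_pos: [0.6351, -0.0912, 0.0378]
eef_rot: [180.0, -0.0, 0.0]
force: [0.0, -1.0, -0.4]
opening: 0.0
```

Emit:
servo_tool([
  [[255, 0, -8, 0, 0], [255, 0, -16, 0, 0], [255, 0, -24, 0, 0], [255, 0, -32, 0, 0], [255, 0, -40, 0, 0]],
])

```text
time: 6.13
tool_pos: [0.6355, -0.052, 0.0377]
eef_rot: [180.0, -0.1, -0.0]
force: [0.5, -2.8, 2.2]
opening: 0.002
```

Emit:
servo_tool([
  [[255, 0, -7, 0, 0], [255, 0, -14, 0, 0], [255, 0, -21, 0, 0], [255, 0, -26, 0, 0], [255, 0, -30, 0, 0]],
])

```text
time: 6.55
tool_pos: [0.635, -0.0219, 0.0373]
eef_rot: [180.0, -0.0, 0.0]
force: [-0.4, -2.6, 2.7]
opening: 0.003
```

Run:
```python
from h import *
s=robot.sense(); print(s['force'],s['tool_pos'])
p,d=grab('wrist'); q,d=grab('scene')
b=cv2.resize(q[170:250,250:380],(585,280),interpolation=cv2.INTER_CUBIC)
c=cv2.resize(p[0:210,140:460],(585,300))
cv2.imwrite('pics/c2.png',np.vstack([b,c])[...,::-1])
```

```text
[-0.44814023 -2.62069553  2.66123895] [ 0.63504056 -0.02186036  0.03734923]
```

View pics/c2.png

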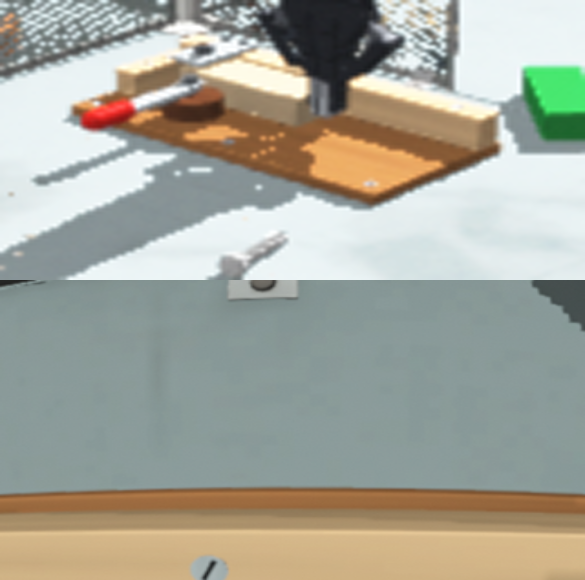

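The offcut is sliding along the fence and under the plate, still flush, with the rear finger at (325,95) in the crop. About 22 mm is left, so I continue slowly.

Emit:
servo_tool([
  [[255, 0, -4, 0, 0], [255, 0, -8, 0, 0], [255, 0, -12, 0, 0], [255, 0, -14, 0, 0], [255, 0, -16, 0, 0]],
])

```text
time: 7.07
tool_pos: [0.6346, -0.006, 0.0369]
eef_rot: [-180.0, 0.0, -0.0]
force: [-0.0, -1.3, -0.4]
opening: 0.002
```

Emit:
servo_tool([
  [[255, 0, -2, 0, 0], [255, 0, -4, 0, 0], [255, 0, -6, 0, 0], [255, 0, -7, 0, 0], [255, 0, -8, 0, 0]],
])

```text
time: 7.48
tool_pos: [0.6348, -0.0006, 0.0372]
eef_rot: [179.8, 0.0, 0.1]
force: [-0.8, -10.0, -0.5]
opening: -0.001
```

Emit:
servo_tool([
  [[255, 0, -1, 0, 0], [255, 0, -2, 0, 0], [255, 0, -2, 0, 0], [255, 0, -2, 0, 0], [255, 0, -2, 0, 0]],
])

```text
time: 7.9
tool_pos: [0.6348, -0.0005, 0.0373]
eef_rot: [179.7, 0.0, 0.1]
force: [-0.6, -11.7, -0.8]
opening: 0.001
```

Emit:
servo_tool([
  [[255, 0, 10, 0, 0], [255, 0, 20, 0, 0], [255, -30, 40, -40, 0], [255, -60, 40, -80, 0], [255, -100, 40, -120, 0]],
])

```text
time: 8.32
tool_pos: [0.5579, -0.0366, 0.1318]
eef_rot: [-179.9, 0.1, -0.1]
force: [1.0, -0.0, 0.8]
opening: 0.001
```

Emit:
servo_tool([
  [[255, -10, -20, -40, 0], [255, -20, -40, -80, 0], [255, -20, -40, -80, 0], [255, -20, -40, -80, 0], [255, -20, -40, -80, 0]],
])

```text
time: 8.73
tool_pos: [0.5387, 0.0044, 0.2123]
eef_rot: [-180.0, -0.1, 0.0]
force: [-0.2, -0.3, -0.5]
opening: -0.0
```

Run:
```python
from h import *
s=robot.sense(); p,d=grab('wrist'); np.savez('ws.npz',eef_rot=s['eef_rot'],tool_pos=s['tool_pos'])
cv2.imwrite('pics/w1.png',cv2.resize(p[0:240,120:440],(800,600),interpolation=cv2.INTER_CUBIC)[...,::-1])
```

```text
(no output)
```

View pics/w1.png

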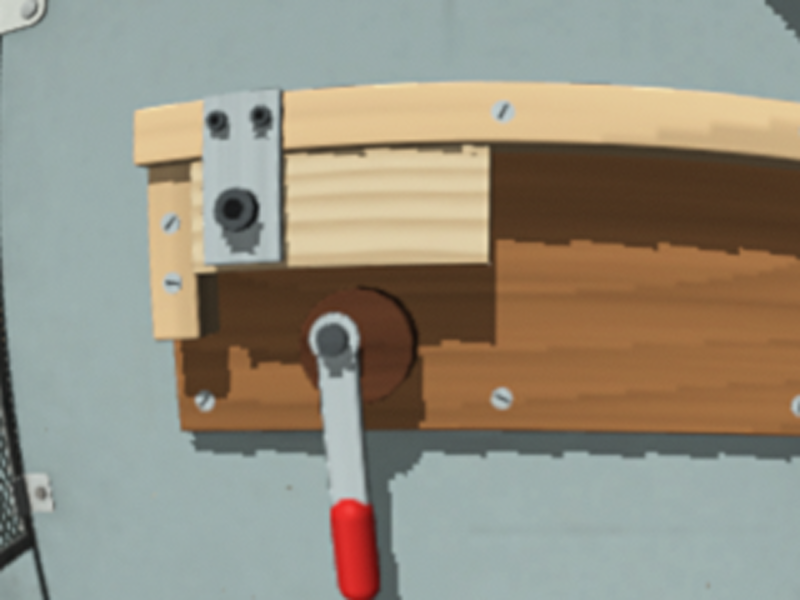

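The offcut touches both stop and fence in this view, with its rear end at crop x=490. I'll check it in numbers, along with the lever.

Run:
```python
from h import *
s=np.load('ws.npz')
g=lambda x,y,z: wplane(120+(x+.5)/2.5-.5,(y+.5)/2.5-.5,z,s).round(4)
for n,x,y,z in [('rear fence cnr',490,147,.042),('rear front cnr',490,263,.042),('front-stop cnr',197,273,.042),('fence edge r',490,146,.045),('fence edge l',290,152,.045),('stop edge',197,335,.038),('stop edge2',191,185,.038),('pivot',332,338,.044),('grip in',350,502,.048),('grip out',358,598,.048)]: print(n,g(x,y,z))
```

```text
rear fence cnr [0.6591 0.0108 0.042 ]
rear front cnr [0.614  0.0109 0.042 ]
front-stop cnr [0.6151 0.1292 0.042 ]
fence edge r [0.659  0.0108 0.045 ]
fence edge l [0.6603 0.0875 0.045 ]
stop edge [0.5894 0.1324 0.038 ]
stop edge2 [0.6518 0.1323 0.038 ]
pivot [0.5862 0.0727 0.044 ]
grip in [0.5202 0.0681 0.048 ]
grip out [0.4774 0.0679 0.048 ]
```

The offcut is home: rear face y=0.011, length 0.120, stop at 0.132, square to the fence within 1 mm. Now the finger goes to the +y side of the grip.

Emit:
servo_tool([
  [[255, -12, -30, 0, 0], [255, -24, -60, 0, 0], [255, -36, -90, 10, 0], [255, -44, -100, 40, 0], [255, -44, -100, 78, 0]],
])

```text
time: 9.2
tool_pos: [0.4945, 0.1062, 0.1334]
eef_rot: [-179.9, -0.1, 0.1]
force: [0.8, -0.2, 0.0]
opening: -0.004
```

Emit:
servo_tool([
  [[255, 0, 0, 38, 0], [255, 0, 0, 70, 0], [255, 0, 0, 92, 0], [255, 0, 0, 96, 0], [255, 0, 0, 96, 0]],
])

```text
time: 9.62
tool_pos: [0.4912, 0.1034, 0.0343]
eef_rot: [179.9, 0.5, -0.1]
force: [-0.1, 0.5, -0.3]
opening: 0.001
```

Emit:
servo_tool([
  [[255, 0, 9, 0, 0], [255, 0, 18, 0, 0], [255, 0, 27, 0, 0], [255, 0, 35, 0, 0], [255, 0, 43, 0, 0]],
])

```text
time: 10.03
tool_pos: [0.4962, 0.0603, 0.0395]
eef_rot: [-180.0, -0.2, -0.1]
force: [1.0, 2.7, -0.2]
opening: -0.003
```

Emit:
servo_tool([
  [[255, 1, 6, 0, 0], [255, 3, 12, 0, 0], [255, 5, 18, 0, 0], [255, 7, 24, 0, 0], [255, 10, 30, 0, 0]],
])

```text
time: 10.45
tool_pos: [0.5042, 0.0307, 0.0379]
eef_rot: [-180.0, 0.1, -0.0]
force: [-0.8, 2.6, 0.0]
opening: 0.001
```

Emit:
servo_tool([
  [[255, 3, 5, 0, 0], [255, 6, 10, 0, 0], [255, 9, 14, 0, 0], [255, 12, 18, 0, 0], [255, 16, 22, 0, 0]],
])

```text
time: 10.87
tool_pos: [0.5201, 0.0089, 0.0376]
eef_rot: [-180.0, 0.1, -0.0]
force: [-0.4, 2.6, -1.1]
opening: -0.001
```

Emit:
servo_tool([
  [[255, 4, 3, 0, 0], [255, 8, 6, 0, 0], [255, 11, 9, 0, 0], [255, 15, 12, 0, 0], [255, 18, 15, 0, 0]],
])

```text
time: 11.28
tool_pos: [0.5387, -0.006, 0.0379]
eef_rot: [-180.0, 0.0, -0.0]
force: [-1.4, 2.5, -0.6]
opening: -0.002
```

Emit:
servo_tool([
  [[255, 2, 1, 0, 0], [255, 4, 2, 0, 0], [255, 6, 3, 0, 0], [255, 8, 4, 0, 0], [255, 10, 5, 0, 0]],
])

```text
time: 11.7
tool_pos: [0.5481, -0.0106, 0.0378]
eef_rot: [-180.0, 0.1, -0.0]
force: [-1.5, 3.0, -0.6]
opening: -0.001
```

Emit:
servo_tool([
  [[255, 1, 0.5, 0, 0], [255, 2, 1, 0, 0], [255, 3, 1.5, 0, 0], [255, 4, 2, 0, 0], [255, 4, 2, 0, 0]],
])

```text
time: 12.12
tool_pos: [0.5512, -0.0122, 0.0376]
eef_rot: [-179.9, 0.2, -0.0]
force: [-4.0, 4.5, 1.4]
opening: 0.0
```

Emit:
servo_tool([
  [[255, 1, 0, 0, 0], [255, 2, 0, 0, 0], [255, 3, 0, 0, 0], [255, 3, 0, 0, 0], [255, 3, 0, 0, 0]],
])

```text
time: 12.53
tool_pos: [0.5527, -0.0125, 0.0375]
eef_rot: [-180.0, 0.4, 0.0]
force: [-7.5, 3.5, 3.2]
opening: 0.002
```

Emit:
servo_tool([
  [[255, 0.5, 0, 0, 0], [255, 1, 0, 0, 0], [255, 1.5, 0, 0, 0], [255, 1.5, 0, 0, 0], [255, 1.5, 0, 0, 0]],
])

```text
time: 12.95
tool_pos: [0.5533, -0.0126, 0.0375]
eef_rot: [-180.0, 0.5, 0.0]
force: [-9.8, 3.2, 5.4]
opening: -0.0
```

About 10 N at the grip, so the cam should be tight. I back straight off and look.

Emit:
servo_tool([
  [[255, -5, 0, 0, 0], [255, -15, 0, 0, 0], [255, -30, 0, -10, 0], [255, -30, 0, -50, 0], [255, -30, 0, -90, 0]],
])

```text
time: 13.37
tool_pos: [0.5242, -0.0132, 0.1268]
eef_rot: [180.0, 0.3, -0.0]
force: [2.1, 0.1, 0.1]
opening: -0.002
```

Emit:
servo_tool([
  [[255, 5, 0, -40, 0], [255, 10, 0, -80, 0], [255, 10, 0, -90, 0], [255, 10, 0, -90, 0], [255, 10, 0, -90, 0]],
])

```text
time: 13.78
tool_pos: [0.5375, -0.0133, 0.2187]
eef_rot: [179.9, -0.2, -0.0]
force: [0.2, 0.0, -0.8]
opening: -0.001
```

Run:
```python
from h import *
s=robot.sense(); print(s['tool_pos'],s['force']); p,d=grab('wrist'); np.savez('ws.npz',eef_rot=s['eef_rot'],tool_pos=s['tool_pos'])
cv2.imwrite('pics/w2.png',cv2.resize(p[0:240,120:440],(800,600),interpolation=cv2.INTER_CUBIC)[...,::-1])
```

```text
[ 0.53749022 -0.01329596  0.21866105] [ 0.17511733  0.04328054 -0.75140054]
```

View pics/w2.png

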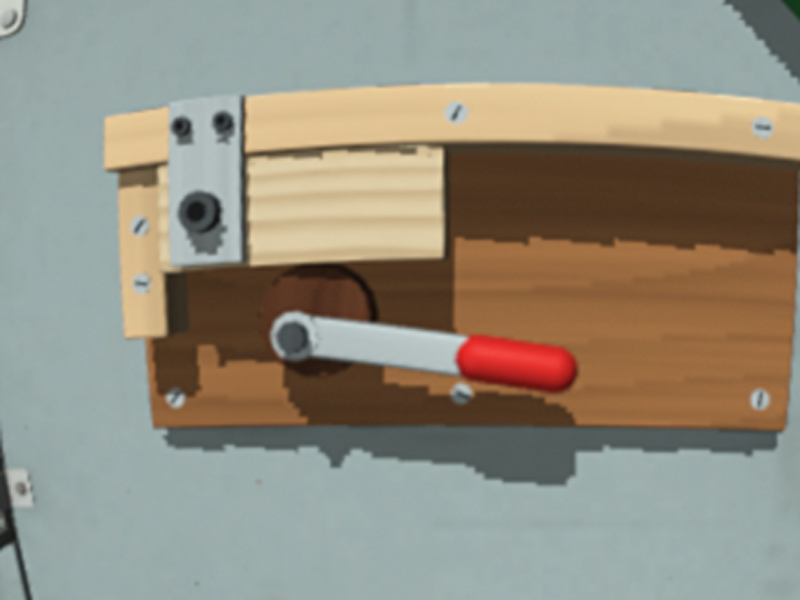

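The lever points almost along the fence, with the cam against the offcut and the offcut still in the corner. I'll measure both.

Run:
```python
from h import *
s=np.load('ws.npz')
g=lambda x,y,z: wplane(120+(x+.5)/2.5-.5,(y+.5)/2.5-.5,z,s)
P=g(292,336,.046)
for x,y in[(576,370),(461,355)]:
    G=g(x,y,.042); e=G-P; print('lever',np.hypot(*e[:2]),np.arctan2(-e[1],-e[0]))
for n,x,y,z in [('piv',292,336,.046),('rear fence',443,147,.042),('rear front',444,257,.042),('fence r',443,148,.045),('fence far r',790,157,.045),('fence l',250,150,.045),('stop',166,333,.038)]: print(n,g(x,y,z).round(4))
```

```text
lever 0.11430302507698008 1.4316970761821803
lever 0.06822137222693078 1.4269292118682326
piv [0.5863 0.0724 0.046 ]
rear fence [0.6593 0.0112 0.042 ]
rear front [0.6155 0.0111 0.042 ]
fence r [0.6585 0.011  0.045 ]
fence far r [ 0.6604 -0.1261  0.045 ]
fence l [0.6627 0.0882 0.045 ]
stop [0.5897 0.1319 0.038 ]
```

The lever reads 1.43 rad, within the 1.41–1.45 clamped range, and the offcut hasn't moved. The arm is clear, so I hand in.

```bash
python3 -c "
from rig import robot
print(robot.hand_in())"
```

```text
the job is handed in; nothing more can be done
None
```

The offcut is home in the jig and clamped, and the job was handed in at about 14 s of the 56 s allowed.

- **Offcut:** With the shut fingers used as one fingertip, I pushed it flat against the fence. I then slid it under the bush plate until it met the end stop, with about 11 N on the finger.
- **Lever:** I swung it anticlockwise with one push, no pinching, until it went stiff. The last push was about 10 N, slightly above the 6 to 9 N given. I then backed straight off and lifted clear.

**Last checks (wrist camera, calibration good to about 2 mm):**
- The lever stands at about 1.43 rad, inside the 1.41 to 1.45 clamped range.
- The offcut's rear face is at y = 0.011 m and the stop at 0.132 m. That matches its 120 mm length to about 1 mm.
- It lies square along the fence, with no gap that I could measure.
- The arm is clear of everything, with under 1 N on the wrist sensor.

No check failed or disagreed. I did not touch the other tools or the green block on any move, but I did not measure their positions again at the end.

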